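Unlatch the hold-down arm of a cheese brushing stand and hold it raised

ROBOT

A 6-joint arm with a two-finger parallel gripper is mounted at the origin on the work surface. World frame = base frame: x ahead of the robot, y to its left, z up, the work surface at z = 0. Lengths are in m, angles in degrees, forces in N, time in s.
With the tool pointing down it reaches from about 0.4 to 0.925 m from the base axis. Payload 12.5 kg.
Tool frame: the origin (TCP) lies between the finger pads; the fingertips stand 14 mm ahead of it and the grasp point (between the pads) lies 5 mm behind it; z points along the fingers, y is the line along which they close (so a half turn about z gives the same grasp; the last joint's range is limited). The gripper opens to 95 mm and grips with 3 to 60 N. Pads are 20 mm wide; open, the fingers measure 119 mm over their backs; the gripper's body (75 mm by 180 mm) begins 59 mm behind the grasp point.
Start: joints at [-74.633, 28.126, 89.318, -0, 62.55, -6.05], TCP at [0.228, -0.582, 0.229] pointing down, gripper open.
Joint ranges: [-177.58, 177.58], [-47.91, 125.51], [2.72, 160], [-65.01, 245.01], [3.68, 167.84], [-153.87, 153.87]. Speed limits (degrees/s): [127.2, 127.2, 159.86, 180, 180, 180].

INTERFACE

Orientations are given as a 3x3 rotation matrix whose columns are the frame's x, y, z axes.
In Python, from bench import r gives the robot as it stands.
- The arm moves only by the tool drive_tool, never from a script. Its argument "steps" is a list of rows, each an object of numbers: "tx", "ty", "tz": the shift along the world's x, y, z in m; "wx", "wy", "wz": the turn, a rotation vector about the world's x, y, z in degrees; "jaw": the closure in counts, from 0 (fully open) to 255 (shut). A call has 1 to 10 rows; each row is the pose to reach, as a shift and turn from the pose commanded when the call began; what a row does not reach only later rows make up. A row lasts 1/8 s, in which the tool goes at most 62.5 mm and 10.7 degrees, less where a joint would pass 70% of its speed; a pose out of reach is approached as far as the arm can. A call with a gripper value outside its range is refused whole. The fingers move at their own pace and stop on an object; the grip force is fixed at half the most. Time passes only in rows, so rows that repeat a pose let the fingers close. It gives the time, the measured TCP pose, the force, the opening and the grip force at its end, in the units of the state.
- r.state(): the state, without advancing time (a new reading comes with each control period).
- r.snapshot(name): name is "side" or "top"; returns (picture, depth): 420x560x3 uint8, red, green, blue; 420x560 float32, m along the optical axis (not along the pixel's ray), 0 where there is no reading.
- r.calibration(name): a dict with "fx", "fy", "cx", "cy" (pixels), "R" (3x3) and "t" (3): a world point X has camera coordinates R X + t. Camera axes: x right, y down, z forward; pixel columns grow to the right and rows downward; lengths in m; the calibration is good to about 2 mm. A picture is of the moment at which its call begins. calibration takes no time and is no camera call.
- r.hand_in(): hands the job in; it is judged then, once.
The state is a dict: "t": time; "q": joint angles; "joint_velocities": joint speeds; "joint_torque": joint torques, N m; "ee_pos": TCP position; "tool_rot": TCP orientation; "ft_force": force on the tool from outside, world axes, zero at the start; "moment": the same for the moment, N m; "width": finger opening in m; "grip_force": force on a finger pad.
Only numpy, scipy, OpenCV 4.12 (cv2) and the standard library are available. Lean on these libraries where they do the work, as an engineer would, in place of code of your own. Each camera call takes 0.05 s, during which the arm holds its last target. There are 200 camera calls.

TASK

Free the blue hold-down arm of the cheese brushing stand so that a colleague can change the wheel: draw out the yellow-headed locking pin and push it upright, all the way down, into the green sprung clip so that the jaws snap shut on its neck, and let go of it. Then pull the red latch handle sideways against its spring while the arm is still down, lift the arm off its ball by that handle, and finish holding it raised, still gripping the handle, with the end of the arm about 10 cm higher than it was. Leave the cheese and everything else on the bench where it is.

Things in the scene. Friction and masses are not known exactly. Their poses are not given: they have to be found in the camera images.
- stand: Brushing stand fixed to the bench: steel plate 420 x 180 x 12 mm. Origin: centre of its underside; z up. Its x runs along the blue arm, from the ball post (x = -130 mm) near the robot to the hinge (x = 150 mm). The locking pin's 15 mm hole is at x = -45, y = 0 in a dark 40 x 40 mm block on the arm, top 137 mm above the bench; the pin's head stands on that top.
- coupler (a point): Middle of the coupler plate at the end of the blue hold-down arm, over the ball: 111 mm above the bench when down. The arm hinges about the stand's y axis through x = 150, z = 105 mm of the stand's frame, 280 mm from here, so 0.36 rad lifts this point 100 mm. About 0.75 kg with the latch (4 N to lift at the handle); falls back if let go. Latch shut, the ball locks it after 3 mm of lift.
- latch (a joint): Brass sprung latch sliding across the arm, m: 0 = shut, grows as pulled to the stand's +y (the robot's left), stop at 0.018. Spring 6 N shut, 10 N open; shuts if let go. Its jaw leaves the ball past 0.007: pull to about 0.014. While the pin is in, a brass bar (6 mm high on the block's top, on the -y side of the pin's head) meets the head after about 3 mm: it cannot open.
- latch_handle: Red upright paddle of the latch, on top of the arm's end near the robot: 28 mm along the arm (x), 14 mm thick (y, the pull direction), 50 mm high. Origin at its centre; axes those of the arm (x towards the hinge). The brass plate under it is 25 mm below the centre. Arm down, latch shut: at x = -135, y = 0, z = 147 mm in the stand's frame. It turns with the arm about the hinge.
- pin_mid (a point): Centre of the locking pin's yellow head; z up along the pin. Head: upright cylinder 24 mm diameter, 54 mm high (underside 27 mm below this point). Below it a 34 mm steel shaft: a neck 8 mm diameter that ends in a round ball tip (bulb) 13 mm diameter. Mass about 80 g.
- clip_seat (a point): Centre of the pin's head when the pin is home in the green clip: 87 mm above the bench, 27 mm above the clip's end plates, on the axis of its opening; z up. Clip fixed, foot 80 x 80 mm; end plates 18 mm apart (x), between them two orange roller jaws 5 mm apart (y), axes 16 mm below the plates' top. Pushing the bulb down between them takes about 10 N; then the head rests on the plates.
- clip_jaw_l (a joint): Opening of the clip's +y roller jaw, m: 0 = shut, 0.004 as the bulb passes, about 0.0015 when shut on the pin's neck.
- clip_jaw_r (a joint): The same for the -y roller jaw.
- cheese: Cream cheese wheel lying in the stand under the arm, 150 mm diameter, 65 mm high, 1.1 kg; origin at the centre of its underside. Leave it.
- spare_cheese: Greyish cheese wheel on the bench, 150 mm diameter, 65 mm high; origin at the centre of its underside. Bystander.
- jar: Glass jar, 68 mm diameter, 100 mm high; origin at the centre of its underside. Bystander.
- brush: Red and blue brush, 170 x 50 x 60 mm; origin at the centre of its underside. Bystander.
- salt_bowl: White bowl, 110 mm diameter, 50 mm high; origin at the centre of its underside. Bystander.
- scraper: Spatula-like scraper lying on the bench; bystander.
There are look-alikes about, which are no part of the job. Of the things shaped like the part that bears pin_mid, the yellow one is meant.

How it is judged:
By the outcome, as a careful person would: the job done as asked, in the order asked, and still so for the second after the job is handed in, while the arm keeps its last pose, push and grip.
It also fails if it takes over 59 s, if anything falls off the work surface, if the arm or the gripper's body presses on something with over 40 N, if the wrist force passes 120 N, or if a joint passes its speed limit or range.

## Working session

There is one attempt and no reset: what is moved stays moved. The work goes in short steps, Python scripts to look and compute and a tool call to move; the robot and the scene stay as the last step left them, time stands still between calls to the robot, and variables do not carry over. Pictures are saved under pics/ and viewed, at most 10 in all, crops included, and the job is handed in when it is done.

Besides the shell and the picture viewer there is one more tool, called after "Request:" as name([rows], argument=value, ...), one row to a line, values as JSON. drive_tool: Moves the arm, as the interface text tells. Its arguments: {"type":"object","properties":{"steps":{"type":"array","items":{"type":"object","properties":{"tx":{"type":"number"},"ty":{"type":"number"},"tz":{"type":"number"},"wx":{"type":"number"},"wy":{"type":"number"},"wz":{"type":"number"},"jaw":{"type":"number"}}}}},"required":["steps"]}

```bash
mkdir -p pics
cat > h.py <<'E'
import numpy as np, cv2
from bench import r
def snap(n,f=None):
    p,d=r.snapshot(n)
    if f: cv2.imwrite('pics/'+f,cv2.cvtColor(p,cv2.COLOR_RGB2BGR))
    return p,d
def cloud(n,d):
    c=r.calibration(n); v,u=np.mgrid[:420,:560]
    X=np.stack([(u-c['cx'])/c['fx']*d,(v-c['cy'])/c['fy']*d,d],-1)
    return (X-np.array(c['t']))@np.array(c['R'])   # R^T (X-t)
E
python3 - <<'E'
from h import *
for n in('top','side'):
    p,d=snap(n,n+'1.png'); np.savez(n+'1.npz',p=p,d=d)
    c=r.calibration(n); print(n,-np.array(c['R']).T@c['t'],c['fx'],np.round(c['R'],2).tolist())
s=r.state(); print(s['ee_pos'],np.round(s['tool_rot'],3),s['t'])
E
```

```text
top [0.4369255  0.01505081 1.81814153] 489.5342465773059 [[0.01, -1.0, 0.01], [-1.0, -0.02, -0.09], [0.09, -0.01, -1.0]]
side [-0.20310787  0.83099399  0.9773557 ] 483.7827355042993 [[-0.71, -0.71, 0.02], [-0.43, 0.41, -0.81], [0.56, -0.58, -0.59]]
[ 0.22816777 -0.5816484   0.22813374] [[ 0.931  0.365 -0.   ]
 [ 0.365 -0.931  0.001]
 [ 0.    -0.001 -1.   ]] 0.1
```

View pics/top1.png

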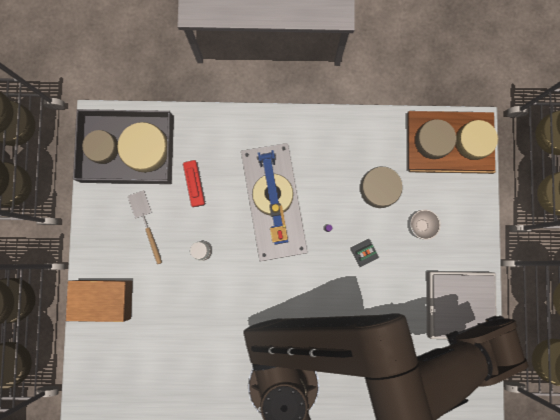

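View pics/side1.png

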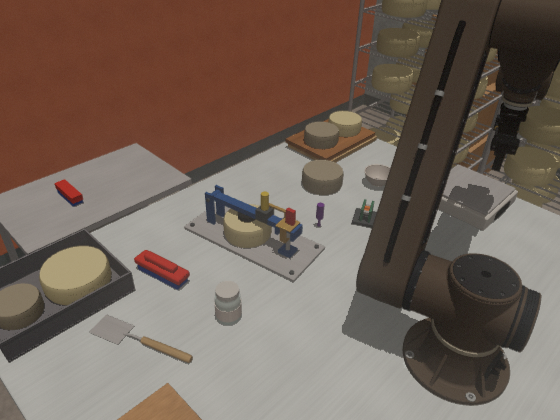

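The top view shows the stand at about (275,200), pin head (276,209), red handle (280,236), green clip (364,252) and the purple decoy at (328,228). The side view agrees: pin (265,200), handle (290,215), clip (367,212).

Run:
```python
from h import *
out=[]
for n,boxes in(('top',[(225,135,325,275),(335,230,395,275)]),('side',[(180,170,335,290),(340,190,390,235)])):
    z=np.load(n+'1.npz'); p,d=z['p'],z['d']; C=cloud(n,d)
    hsv=cv2.cvtColor(p,cv2.COLOR_RGB2HSV); H,S,V=[hsv[...,i].astype(int) for i in range(3)]
    M={'yellow':(H>18)&(H<30)&(S>170)&(V>80),'red':((H<5)|(H>174))&(S>150),'green':(H>40)&(H<95)&(S>60),'orange':(H>5)&(H<17)&(S>120)}
    (x0,y0,x1,y1),(a0,b0,a1,b1)=boxes
    for k,m in M.items():
        bx=boxes[0] if k in('yellow','red') else boxes[1]
        q=np.zeros_like(m); q[bx[1]:bx[3],bx[0]:bx[2]]=1; q&=m&(d>0)
        v,u=np.nonzero(q); P=C[q]
        if len(P): print(n,k,len(P),'uv',u.mean().round(1),v.mean().round(1),'xyz mean',P.mean(0).round(4),'min',np.percentile(P,3,0).round(4),'max',np.percentile(P,97,0).round(4), 'toppts', P[P[:,2]>np.percentile(P[:,2],97)-.006].mean(0).round(4))
    # stand plate
    if n=='top':
        reg=np.zeros(d.shape,bool); reg[y0:y1,x0:x1]=1
        pl=reg&(np.abs(C[...,2]-.012)<.005)&(V<205)
        st=reg&(C[...,2]>.007)&(C[...,2]<.3)
        print('plate rect', cv2.minAreaRect(C[st][:,:2].astype(np.float32)), C[pl].mean(0))
        fr=np.zeros(d.shape,bool); fr[b0:b1,a0:a1]=1
        f=fr&(C[...,2]>.006); print('clip rect',cv2.minAreaRect(C[f][:,:2].astype(np.float32)),C[f][:,2].max())
    a=cv2.resize(p[y0:y1,x0:x1],None,fx=3,fy=3,interpolation=2); b=cv2.resize(p[b0:b1,a0:a1],None,fx=6,fy=6,interpolation=2)
    im=np.zeros((420,800,3),np.uint8); im[:a.shape[0],:a.shape[1]]=a[:420]; w=min(b.shape[1],800-a.shape[1]);im[:b.shape[0],a.shape[1]:a.shape[1]+w]=b[:,:w]
    out.append(im)
cv2.imwrite('pics/z.png',cv2.resize(np.vstack(out),(572,600))[...,::-1])
```

```text
top red 23 uv 279.7 233.9 xyz mean [0.539  0.0186 0.1717] min [0.5283 0.0141 0.1644] max [0.5489 0.0245 0.1779] toppts [0.5375 0.0187 0.175 ]
top green 57 uv 366.0 252.0 xyz mean [ 0.4853 -0.2921  0.0595] min [ 0.4624 -0.3203  0.022 ] max [ 0.5072 -0.2629  0.069 ] toppts [ 0.4808 -0.2904  0.0666]
top orange 22 uv 366.0 252.4 xyz mean [ 0.4842 -0.294   0.0496] min [ 0.4748 -0.3026  0.0305] max [ 0.4929 -0.2829  0.0621] toppts [ 0.4847 -0.2978  0.0595]
plate rect ((0.6617050766944885, 0.040106192231178284), (0.5212935209274292, 0.372328519821167), 0.8151447772979736) [0.65827302 0.03834246 0.01158779]
clip rect ((0.48554715514183044, -0.1947929412126541), (0.16256825625896454, 0.4211217761039734), 0.8738762736320496) 1.8181415347723833
side red 87 uv 209.8 257.1 xyz mean [0.6259 0.2438 0.0742] min [0.5265 0.0166 0.0376] max [0.6748 0.3346 0.1742] toppts [0.5348 0.0224 0.1718]
side green 32 uv 368.0 205.9 xyz mean [ 0.4789 -0.2889  0.0603] min [ 0.4581 -0.3184  0.0572] max [ 0.5042 -0.2679  0.0635] toppts [ 0.4798 -0.2906  0.0607]
side orange 22 uv 366.6 207.8 xyz mean [ 0.485  -0.2921  0.0478] min [ 0.4734 -0.303   0.044 ] max [ 0.4924 -0.2783  0.052 ] toppts [ 0.4845 -0.2916  0.0486]
```

View pics/z.png

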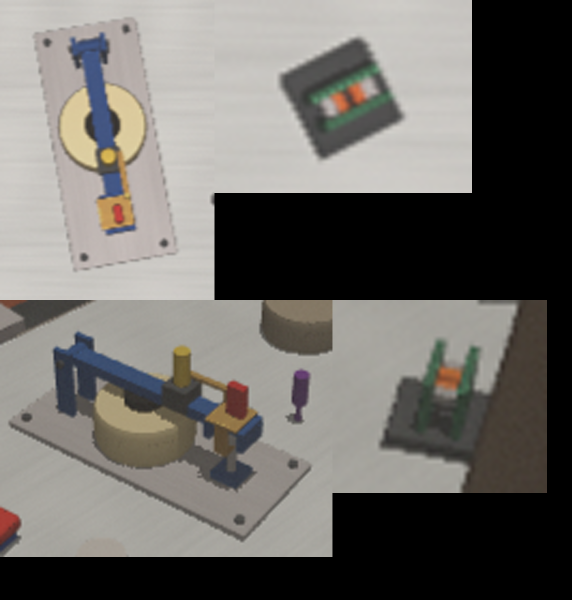

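The crop shows the yellow head on its block with the brass bar beside it, the red paddle, and the clip with two green plates and orange rollers between them.

Run:
```python
from h import *
z=np.load('top1.npz'); p,d=z['p'],z['d']; C=cloud('top',d)
c=r.calibration('top');R=np.array(c['R']);t=np.array(c['t']);o=-R.T@t
def ray(uv,h):
    w=R.T@np.array([(uv[0]-c['cx'])/c['fx'],(uv[1]-c['cy'])/c['fy'],1]); return (o+w*(h-o[2])/w[2])[:2]
hsv=cv2.cvtColor(p,cv2.COLOR_RGB2HSV).astype(int)
# plate outline: height mask
m=((C[...,2]>.008)&(C[...,2]<.25)); m[:140]=0;m[268:]=0;m[:,:235]=0;m[:,312:]=0
m=cv2.morphologyEx(m.astype(np.uint8),cv2.MORPH_OPEN,np.ones((3,3)))
n,l,s,_=cv2.connectedComponentsWithStats(m); i=1+s[1:,4].argmax()
v,u=np.nonzero((l==i)); 
rc=cv2.minAreaRect(np.stack([u,v],1).astype(np.float32)); print(s[i],rc)
B=np.array([ray(q,.012) for q in cv2.boxPoints(rc)]); print(B.round(4)); ctr=B.mean(0)
e=[B[1]-B[0],B[2]-B[1]]; print([np.linalg.norm(x) for x in e]); a=max(e,key=np.linalg.norm); a=a/np.linalg.norm(a); a*=np.sign(a[0])
print('ctr',ctr,'yaw',np.degrees(np.arctan2(a[1],a[0])))
b=np.array([-a[1],a[0]])
print('pin pred',ctr-.045*a,'handle pred',ctr-.135*a)
for name,box,f,h in(('pin',(255,195,295,222),lambda H,S,V:(H>18)&(H<32)&(S>130)&(V>120),.191),('red',(268,222,295,245),lambda H,S,V:((H<6)|(H>174))&(S>120),.172)):
    x0,y0,x1,y1=box; k=f(*[hsv[y0:y1,x0:x1,j] for j in range(3)]); v,u=np.nonzero(k); print(name,k.sum(),u.mean()+x0,v.mean()+y0,ray((u.mean()+x0,v.mean()+y0),h))
# pin top by height
k=(C[...,2]>.181)&(C[...,2]<.21); k[:195]=0;k[225:]=0;k[:,:255]=0;k[:,295:]=0; print('pin depth',k.sum(),C[k].mean(0))
k=(C[...,2]>.164)&(C[...,2]<.2); k[:226]=0;k[246:]=0;k[:,:265]=0;k[:,295:]=0; print('handle depth',k.sum(),C[k].mean(0))
# clip foot
k=((C[...,2]>.005)&(C[...,2]<.09)&(hsv[...,2]<140)).astype(np.uint8); k[:232]=0;k[272:]=0;k[:,:340]=0;k[:,:]=k; k[:,390:]=0
v,u=np.nonzero(k); rc=cv2.minAreaRect(np.stack([u,v],1).astype(np.float32)); print('clip',rc, ray(rc[0],.01))
B=np.array([ray(q,.012) for q in cv2.boxPoints(rc)]);print([(B[1]-B[0]).round(4),(B[2]-B[1]).round(4)],B.mean(0))
# side view: pin & handle
z=np.load('side1.npz'); p,d=z['p'],z['d']; C=cloud('side',d); hsv=cv2.cvtColor(p,cv2.COLOR_RGB2HSV).astype(int)
x0,y0,x1,y1=250,185,275,212; print(hsv[196:206,264].tolist(),C[196:214:3,264].round(3).tolist())
```

```text
[ 242  147   65  112 4238] ((273.3734130859375, 201.52200317382812), (112.01429748535156, 48.361053466796875), 80.13418579101562)
[[ 0.8597  0.1727]
 [ 0.8943 -0.0054]
 [ 0.4814 -0.0819]
 [ 0.4485  0.093 ]]
[np.float64(0.18146059404944243), np.float64(0.41985986971224387)]
ctr [0.67096859 0.0445994 ] yaw 10.493680436250859
pin pred [0.62672121 0.03640368] handle pred [0.53822646 0.02001225]
pin 37 275.0810810810811 207.45945945945945 [0.62604468 0.03538732]
red 26 279.7307692307692 234.34615384615384 [0.53738936 0.01850311]
pin depth 43 [0.62600422 0.03571672 0.19247504]
handle depth 33 [0.53825593 0.01975403 0.17166069]
clip ((364.0000305175781, 252.50003051757812), (21.466251373291016, 21.913463592529297), 63.43495178222656) [ 0.48478868 -0.2933345 ]
[array([ 0.0373, -0.0725]), array([-0.0703, -0.0354])] [ 0.48481199 -0.29300294]
[[22, 130, 106], [21, 132, 108], [22, 125, 102], [22, 124, 103], [22, 132, 106], [22, 126, 109], [23, 126, 107], [23, 130, 106], [23, 131, 105], [22, 135, 106]] [[0.618, 0.046, 0.189], [0.619, 0.045, 0.178], [0.617, 0.047, 0.169], [0.618, 0.046, 0.157], [0.618, 0.045, 0.146], [0.616, 0.047, 0.137]]
```

Request:
drive_tool([
  {"tx": 0.03, "ty": 0.05, "tz": 0.03, "wz": -2},
  {"tx": 0.398, "ty": 0.617, "tz": 0.06, "wz": -10.9},
  {"tx": 0.398, "ty": 0.617, "tz": 0.06, "wz": -10.9},
  {"tx": 0.398, "ty": 0.617, "tz": 0.06, "wz": -10.9},
  {"tx": 0.398, "ty": 0.617, "tz": 0.06, "wz": -10.9},
  {"tx": 0.398, "ty": 0.617, "tz": 0.06, "wz": -10.9},
  {"tx": 0.398, "ty": 0.617, "tz": 0.06, "wz": -10.9},
  {"tx": 0.398, "ty": 0.617, "tz": 0.06, "wz": -10.9},
  {"tx": 0.398, "ty": 0.617, "tz": 0.06, "wz": -10.9},
  {"tx": 0.398, "ty": 0.617, "tz": 0.06, "wz": -10.9},
])

```text
invalid input
```

Request:
drive_tool([
  {"tx": 0.03, "ty": 0.05, "tz": 0.03, "wx": 0, "wy": 0, "wz": -2, "jaw": 0},
  {"tx": 0.06, "ty": 0.1, "tz": 0.06, "wx": 0, "wy": 0, "wz": -5, "jaw": 0},
])

```text
t: 0.35
ee_pos: [0.2856, -0.4854, 0.2857]
tool_rot: [[0.96, 0.28, -0.001], [0.28, -0.96, 0.001], [-0.0, -0.002, -1.0]]
ft_force: [0.5, -0.5, 0.3]
width: 0.095
grip_force: 0.0
```

Request:
drive_tool([
  {"tx": 0.338, "ty": 0.518, "tz": 0, "wx": 0, "wy": 0, "wz": -5.8, "jaw": 0},
  {"tx": 0.338, "ty": 0.518, "tz": 0, "wx": 0, "wy": 0, "wz": -5.8, "jaw": 0},
  {"tx": 0.338, "ty": 0.518, "tz": 0, "wx": 0, "wy": 0, "wz": -5.8, "jaw": 0},
  {"tx": 0.338, "ty": 0.518, "tz": 0, "wx": 0, "wy": 0, "wz": -5.8, "jaw": 0},
  {"tx": 0.338, "ty": 0.518, "tz": 0, "wx": 0, "wy": 0, "wz": -5.8, "jaw": 0},
  {"tx": 0.338, "ty": 0.518, "tz": 0, "wx": 0, "wy": 0, "wz": -5.8, "jaw": 0},
  {"tx": 0.338, "ty": 0.518, "tz": 0, "wx": 0, "wy": 0, "wz": -5.8, "jaw": 0},
  {"tx": 0.338, "ty": 0.518, "tz": 0, "wx": 0, "wy": 0, "wz": -5.8, "jaw": 0},
  {"tx": 0.338, "ty": 0.518, "tz": 0, "wx": 0, "wy": 0, "wz": -5.8, "jaw": 0},
  {"tx": 0.338, "ty": 0.518, "tz": 0, "wx": 0, "wy": 0, "wz": -5.8, "jaw": 0},
])

```text
t: 1.6
ee_pos: [0.6242, 0.0336, 0.2855]
tool_rot: [[0.983, 0.185, -0.0], [0.185, -0.983, -0.0], [-0.0, 0.0, -1.0]]
ft_force: [1.1, -0.6, 0.6]
width: 0.0953
grip_force: 0.0
```

Request:
drive_tool([
  {"tx": 0.001, "ty": 0.001, "tz": -0.04, "wx": 0, "wy": 0, "wz": 0, "jaw": 0},
  {"tx": 0.001, "ty": 0.001, "tz": -0.08, "wx": 0, "wy": 0, "wz": 0, "jaw": 0},
  {"tx": 0.001, "ty": 0.001, "tz": -0.117, "wx": 0, "wy": 0, "wz": 0, "jaw": 0},
  {"tx": 0.001, "ty": 0.001, "tz": -0.117, "wx": 0, "wy": 0, "wz": 0, "jaw": 0},
  {"tx": 0.001, "ty": 0.001, "tz": -0.117, "wx": 0, "wy": 0, "wz": 0, "jaw": 0},
])

```text
t: 2.22
ee_pos: [0.625, 0.0324, 0.1701]
tool_rot: [[0.983, 0.184, 0.001], [0.184, -0.983, -0.0], [0.001, 0.0, -1.0]]
ft_force: [0.1, 0.0, 0.2]
width: 0.0951
grip_force: 0.0
```

Run:
```python
from h import *
p,d=snap('side'); q,e=snap('top'); np.savez('t2.npz',p=q,d=e)
a=cv2.resize(p[120:260,180:340],None,fx=3,fy=3); b=cv2.resize(q[225:275,335:395],None,fx=5,fy=5)
im=np.zeros((420,780,3),np.uint8); im[:,:480]=a; im[:250,480:]=b
cv2.imwrite('pics/g.png',im[...,::-1])
```

```text
(no output)
```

View pics/g.png

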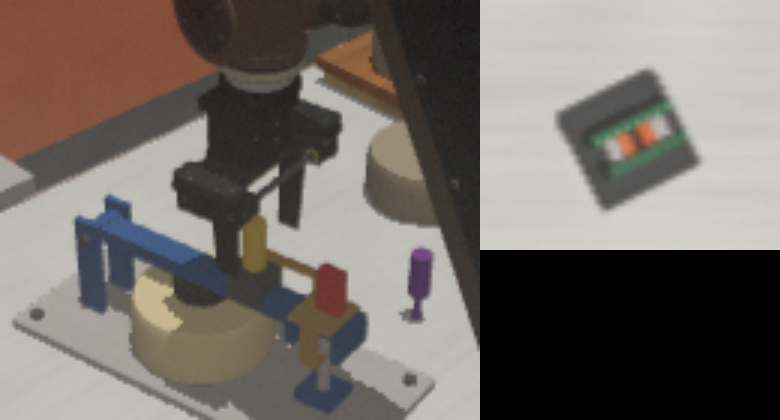

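The near finger at (228,250) stands beside the yellow head (255,243), and the head is between the fingers. The clip is clear at its expected place. Next I centre and close.

Request:
drive_tool([
  {"tx": 0.001, "ty": 0.003, "tz": 0, "wx": 0, "wy": 0, "wz": 0, "jaw": 0},
  {"tx": 0.001, "ty": 0.003, "tz": 0, "wx": 0, "wy": 0, "wz": 0, "jaw": 120},
  {"tx": 0.001, "ty": 0.003, "tz": 0, "wx": 0, "wy": 0, "wz": 0, "jaw": 255},
  {"tx": 0.001, "ty": 0.003, "tz": 0, "wx": 0, "wy": 0, "wz": 0, "jaw": 255},
  {"tx": 0.001, "ty": 0.003, "tz": 0, "wx": 0, "wy": 0, "wz": 0, "jaw": 255},
  {"tx": 0.001, "ty": 0.003, "tz": 0, "wx": 0, "wy": 0, "wz": 0, "jaw": 255},
  {"tx": 0.001, "ty": 0.003, "tz": 0, "wx": 0, "wy": 0, "wz": 0, "jaw": 255},
  {"tx": 0.001, "ty": 0.003, "tz": 0, "wx": 0, "wy": 0, "wz": 0, "jaw": 255},
])

```text
t: 3.32
ee_pos: [0.6254, 0.0355, 0.1688]
tool_rot: [[0.983, 0.184, -0.0], [0.184, -0.983, -0.0], [-0.0, 0.0, -1.0]]
ft_force: [-0.1, 0.8, 0.1]
width: 0.0301
grip_force: 0.0
```

Request:
drive_tool([
  {"tx": 0, "ty": 0, "tz": 0, "wx": 0, "wy": 0, "wz": 0, "jaw": 255},
  {"tx": 0, "ty": 0, "tz": 0, "wx": 0, "wy": 0, "wz": 0, "jaw": 255},
  {"tx": 0, "ty": 0, "tz": 0, "wx": 0, "wy": 0, "wz": 0, "jaw": 255},
  {"tx": 0, "ty": 0, "tz": 0, "wx": 0, "wy": 0, "wz": 0, "jaw": 255},
])

```text
t: 3.82
ee_pos: [0.6254, 0.0357, 0.1689]
tool_rot: [[0.983, 0.184, -0.0], [0.184, -0.983, 0.0], [-0.0, -0.0, -1.0]]
ft_force: [-0.1, 3.0, 0.1]
width: 0.0235
grip_force: 30.0
```

Request:
drive_tool([
  {"tx": 0, "ty": 0, "tz": 0.01, "wx": 0, "wy": 0, "wz": 0, "jaw": 255},
  {"tx": 0, "ty": 0, "tz": 0.03, "wx": 0, "wy": 0, "wz": 0, "jaw": 255},
  {"tx": 0, "ty": 0, "tz": 0.06, "wx": 0, "wy": 0, "wz": 0, "jaw": 255},
  {"tx": 0, "ty": 0, "tz": 0.1, "wx": 0, "wy": 0, "wz": 0, "jaw": 255},
  {"tx": 0, "ty": 0, "tz": 0.1, "wx": 0, "wy": 0, "wz": 0, "jaw": 255},
])

```text
t: 4.45
ee_pos: [0.6264, 0.035, 0.2726]
tool_rot: [[0.983, 0.184, 0.006], [0.184, -0.983, -0.001], [0.006, 0.002, -1.0]]
ft_force: [-0.5, 0.1, -1.5]
width: 0.0237
grip_force: 30.0
```

Request:
drive_tool([
  {"tx": -0.02, "ty": -0.05, "tz": 0, "wx": 0, "wy": 0, "wz": 0, "jaw": 255},
  {"tx": -0.044, "ty": -0.102, "tz": 0, "wx": 0, "wy": 0, "wz": 0, "jaw": 255},
  {"tx": -0.068, "ty": -0.159, "tz": 0, "wx": 0, "wy": 0, "wz": 0, "jaw": 255},
  {"tx": -0.092, "ty": -0.216, "tz": 0, "wx": 0, "wy": 0, "wz": 0, "jaw": 255},
  {"tx": -0.116, "ty": -0.27, "tz": 0, "wx": 0, "wy": 0, "wz": 0, "jaw": 255},
  {"tx": -0.141, "ty": -0.328, "tz": 0, "wx": 0, "wy": 0, "wz": 0, "jaw": 255},
  {"tx": -0.141, "ty": -0.328, "tz": -0.05, "wx": 0, "wy": 0, "wz": 0, "jaw": 255},
  {"tx": -0.141, "ty": -0.328, "tz": -0.1, "wx": 0, "wy": 0, "wz": 0, "jaw": 255},
  {"tx": -0.141, "ty": -0.328, "tz": -0.118, "wx": 0, "wy": 0, "wz": 0, "jaw": 255},
  {"tx": -0.141, "ty": -0.328, "tz": -0.118, "wx": 0, "wy": 0, "wz": 0, "jaw": 255},
])

```text
t: 5.7
ee_pos: [0.4836, -0.2923, 0.1493]
tool_rot: [[0.983, 0.184, -0.003], [0.184, -0.983, 0.002], [-0.003, -0.002, -1.0]]
ft_force: [-0.1, -0.1, -1.2]
width: 0.0236
grip_force: 30.0
```

Run:
```python
from h import *
print(r.state()['ee_pos'],np.round(r.state()['tool_rot'],3).tolist())
p,d=snap('side'); q,e=snap('top'); np.savez('s3.npz',p=p,d=d)
a=cv2.resize(p[150:240,320:420],None,fx=4,fy=4); b=cv2.resize(q[210:280,335:405],None,fx=5,fy=5)
im=np.zeros((360,750,3),np.uint8); im[:,:400]=a; im[:350,400:]=b
cv2.imwrite('pics/c.png',im[...,::-1])
```

```text
[ 0.48363031 -0.29231475  0.14931029] [[0.983, 0.184, -0.003], [0.184, -0.983, 0.002], [-0.003, -0.002, -1.0]]
```

View pics/c.png

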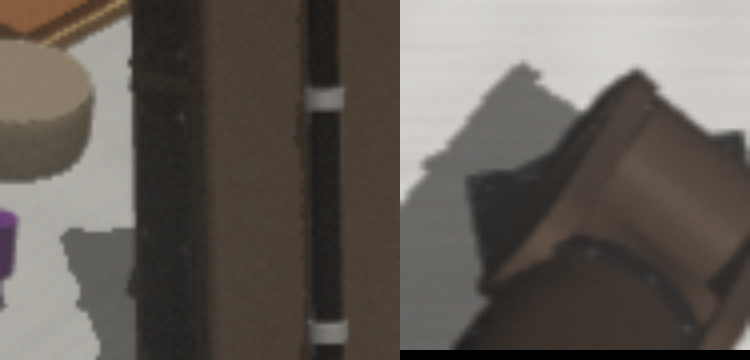

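Both views are blocked by the arm here, so I refine the clip's axis from the earlier pictures.

Run:
```python
from h import *
a=np.array([.895,.446]); b=np.array([-.446,.895])
for f,n,bx in(('top1.npz','top',(345,238,385,268)),('t2.npz','top',(345,238,385,268)),('side1.npz','side',(345,192,385,230))):
    z=np.load(f);p,d=z['p'],z['d'];c=r.calibration(n);R=np.array(c['R']);t=np.array(c['t']);o=-R.T@t
    H,S,V=[cv2.cvtColor(p,cv2.COLOR_RGB2HSV)[...,i].astype(int) for i in range(3)]
    C=cloud(n,d)
    for k,m,h in(('green',(H>40)&(H<95)&(S>50),.060),('orange',((H<17))&(S>110),.050)):
        q=np.zeros_like(m);q[bx[1]:bx[3],bx[0]:bx[2]]=1;q&=m
        v,u=np.nonzero(q)
        w=np.stack([(u-c['cx'])/c['fx'],(v-c['cy'])/c['fy'],np.ones(len(u))],1)@R
        P=(o+w*((h-o[2])/w[:,2])[:,None])[:,:2]
        if k=='green':  # keep pixels near plate top by depth
            ok=C[q][:,2]>.05; P=P[ok]
        A=(P-[.4847,-.293])@a*1e3; B=(P-[.4847,-.293])@b*1e3
        print(f,k,len(P),'along x',np.histogram(A,np.arange(-20,21,4))[0],A.mean().round(1),'y',B.mean().round(1),B.min().round(0),B.max().round(0), 'sides',A[A<-3].mean().round(1),A[A>3].mean().round(1) if (A>3).any() else 0)
```

```text
top1.npz green 60 along x [ 0 15 12  0  0  0  0 11 22  0] 1.4 y 1.0 -30.0 31.0 sides -12.7 12.9
top1.npz orange 24 along x [0 0 0 8 5 7 4 0 0 0] -0.6 y -0.6 -12.0 12.0 sides -5.7 5.1
t2.npz green 58 along x [ 0 15 12  0  0  0  0 10 21  0] 1.0 y 0.8 -30.0 31.0 sides -12.7 13.0
t2.npz orange 23 along x [0 0 0 8 5 7 3 0 0 0] -0.9 y -1.1 -12.0 10.0 sides -5.7 4.8
side1.npz green 44 along x [ 2 14  9  0  0  0  0  7 12  0] -2.0 y 4.7 -28.0 47.0 sides -13.2 12.6
side1.npz orange 25 along x [0 0 1 6 6 5 6 1 0 0] -0.2 y 3.9 -9.0 16.0 sides -5.7 5.7
```

Request:
drive_tool([
  {"tx": 0.0, "ty": -0.001, "tz": 0, "wx": 0, "wy": 0, "wz": 0, "jaw": 255},
  {"tx": 0.0, "ty": -0.001, "tz": -0.01, "wx": 0, "wy": 0, "wz": 0, "jaw": 255},
  {"tx": 0.0, "ty": -0.001, "tz": -0.02, "wx": 0, "wy": 0, "wz": 0, "jaw": 255},
  {"tx": 0.0, "ty": -0.001, "tz": -0.027, "wx": 0, "wy": 0, "wz": 0, "jaw": 255},
  {"tx": 0.0, "ty": -0.001, "tz": -0.03, "wx": 0, "wy": 0, "wz": 0, "jaw": 255},
  {"tx": 0.0, "ty": -0.001, "tz": -0.03, "wx": 0, "wy": 0, "wz": 0, "jaw": 255},
])

```text
t: 6.55
ee_pos: [0.4844, -0.2935, 0.1206]
tool_rot: [[0.983, 0.184, -0.0], [0.184, -0.983, 0.0], [-0.0, -0.0, -1.0]]
ft_force: [0.3, 0.2, -0.8]
width: 0.0236
grip_force: 30.0
```

Inside the plates with no contact (tip ~0.055). Pushing on.

Request:
drive_tool([
  {"tx": 0, "ty": 0, "tz": -0.004, "wx": 0, "wy": 0, "wz": 0, "jaw": 255},
  {"tx": 0, "ty": 0, "tz": -0.009, "wx": 0, "wy": 0, "wz": 0, "jaw": 255},
  {"tx": 0, "ty": 0, "tz": -0.014, "wx": 0, "wy": 0, "wz": 0, "jaw": 255},
  {"tx": 0, "ty": 0, "tz": -0.018, "wx": 0, "wy": 0, "wz": 0, "jaw": 255},
  {"tx": 0, "ty": 0, "tz": -0.022, "wx": 0, "wy": 0, "wz": 0, "jaw": 255},
  {"tx": 0, "ty": 0, "tz": -0.025, "wx": 0, "wy": 0, "wz": 0, "jaw": 255},
  {"tx": 0, "ty": 0, "tz": -0.025, "wx": 0, "wy": 0, "wz": 0, "jaw": 255},
])

```text
t: 7.42
ee_pos: [0.4872, -0.2952, 0.1003]
tool_rot: [[0.983, 0.184, 0.008], [0.184, -0.983, -0.006], [0.007, 0.007, -1.0]]
ft_force: [-1.1, 3.2, 40.5]
width: 0.0235
grip_force: 30.0
```

Request:
drive_tool([
  {"tx": 0, "ty": 0, "tz": 0.005, "wx": 0, "wy": 0, "wz": 0, "jaw": 255},
  {"tx": 0, "ty": 0, "tz": 0.005, "wx": 0, "wy": 0, "wz": 0, "jaw": 255},
])

```text
t: 7.68
ee_pos: [0.4848, -0.2937, 0.1014]
tool_rot: [[0.983, 0.184, 0.001], [0.184, -0.983, -0.001], [0.001, 0.001, -1.0]]
ft_force: [-1.2, 1.9, 9.6]
width: 0.0236
grip_force: 30.0
```

Run:
```python
from h import *
s=r.state(); print(s['ft_force'],s['moment'],s['ee_pos'])
p,d=snap('side'); q,e=snap('top'); cv2.imwrite('pics/s4.png',p[...,::-1])
a=cv2.resize(p[150:260,310:420],None,fx=3,fy=3); b=cv2.resize(q[200:300,335:435],None,fx=3,fy=3)
im=np.zeros((330,650,3),np.uint8); im[:,:330]=a; im[:300,330:630]=b
cv2.imwrite('pics/c2.png',im[...,::-1])
```

```text
[-1.22230135  1.86774385  9.60281525] [ 0.27239107  0.08584631 -0.03354968] [ 0.4847668  -0.29374021  0.10142981]
```

Request:
drive_tool([
  {"tx": 0, "ty": 0, "tz": 0.002, "wx": 0, "wy": 0, "wz": 0, "jaw": 255},
  {"tx": 0, "ty": 0, "tz": 0.003, "wx": 0, "wy": 0, "wz": 0, "jaw": 255},
  {"tx": 0, "ty": 0, "tz": 0.003, "wx": 0, "wy": 0, "wz": 0, "jaw": 255},
])

```text
t: 8.15
ee_pos: [0.4843, -0.2935, 0.1035]
tool_rot: [[0.983, 0.184, -0.0], [0.184, -0.983, 0.0], [-0.0, -0.0, -1.0]]
ft_force: [0.0, -0.1, -0.7]
width: 0.0238
grip_force: 30.0
```

Run:
```python
from h import *
s=r.state(); print(s['ft_force'],s['moment'],s['ee_pos'])
```

```text
[ 0.02532875 -0.0679784  -0.68870722] [-0.02119258  0.0336291  -0.00335886] [ 0.48432316 -0.29349098  0.10350964]
```

View pics/c2.png

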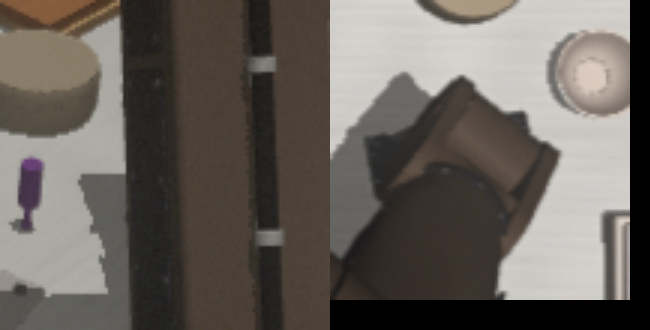

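Request:
drive_tool([
  {"tx": 0, "ty": 0, "tz": 0.002, "wx": 0, "wy": 0, "wz": 0, "jaw": 255},
  {"tx": 0, "ty": 0, "tz": 0.003, "wx": 0, "wy": 0, "wz": 0, "jaw": 255},
  {"tx": 0, "ty": 0, "tz": 0.003, "wx": 0, "wy": 0, "wz": 0, "jaw": 255},
])

```text
t: 8.52
ee_pos: [0.4845, -0.2935, 0.1069]
tool_rot: [[0.983, 0.184, 0.0], [0.184, -0.983, -0.0], [0.0, 0.0, -1.0]]
ft_force: [-0.2, -0.1, -0.6]
width: 0.0236
grip_force: 30.0
```

Request:
drive_tool([
  {"tx": 0, "ty": 0, "tz": 0.003, "wx": 0, "wy": 0, "wz": 0, "jaw": 255},
  {"tx": 0, "ty": 0, "tz": 0.006, "wx": 0, "wy": 0, "wz": 0, "jaw": 255},
  {"tx": 0, "ty": 0, "tz": 0.006, "wx": 0, "wy": 0, "wz": 0, "jaw": 255},
])

```text
t: 8.9
ee_pos: [0.4845, -0.2936, 0.1132]
tool_rot: [[0.983, 0.184, 0.0], [0.184, -0.983, -0.0], [0.0, 0.001, -1.0]]
ft_force: [-0.1, -0.3, -1.1]
width: 0.0237
grip_force: 30.0
```

Request:
drive_tool([
  {"tx": 0, "ty": 0, "tz": 0.05, "wx": 0, "wy": 0, "wz": 0, "jaw": 255},
  {"tx": 0.02, "ty": 0.03, "tz": 0.1, "wx": 0, "wy": 0, "wz": 0, "jaw": 255},
  {"tx": 0.06, "ty": 0.07, "tz": 0.13, "wx": 0, "wy": 0, "wz": 0, "jaw": 255},
  {"tx": 0.09, "ty": 0.12, "tz": 0.13, "wx": 0, "wy": 0, "wz": 0, "jaw": 255},
  {"tx": 0.11, "ty": 0.17, "tz": 0.13, "wx": 0, "wy": 0, "wz": 0, "jaw": 255},
  {"tx": 0.12, "ty": 0.22, "tz": 0.13, "wx": 0, "wy": 0, "wz": 0, "jaw": 255},
  {"tx": 0.12, "ty": 0.22, "tz": 0.13, "wx": 0, "wy": 0, "wz": 0, "jaw": 255},
])

```text
t: 9.78
ee_pos: [0.6047, -0.0704, 0.2427]
tool_rot: [[0.982, 0.188, -0.0], [0.188, -0.982, 0.0], [-0.0, -0.0, -1.0]]
ft_force: [0.0, -1.2, -1.2]
width: 0.0234
grip_force: 30.0
```

Run:
```python
from h import *
s=r.state(); print(s['ee_pos'])
c=r.calibration('side'); x=np.array(c['R'])@s['ee_pos']+c['t']; u=int(c['fx']*x[0]/x[2]+c['cx']);v=int(c['fy']*x[1]/x[2]+c['cy']); print(u,v)
p,d=snap('side'); np.savez('s5.npz',p=p,d=d)
b=p[v-30:v+50,u-35:u+35]; e=p[185:240,335:395]
a=cv2.resize(b,None,fx=6,fy=6,interpolation=2)[:480]; e=cv2.resize(e,None,fx=6,fy=6,interpolation=2)
im=np.zeros((480,790,3),np.uint8); im[:,:420]=a; im[:330,420:780]=e
cv2.imwrite('pics/p5.png',im[...,::-1])
```

```text
[ 0.60474208 -0.0703874   0.24271312]
296 167
```

View pics/p5.png

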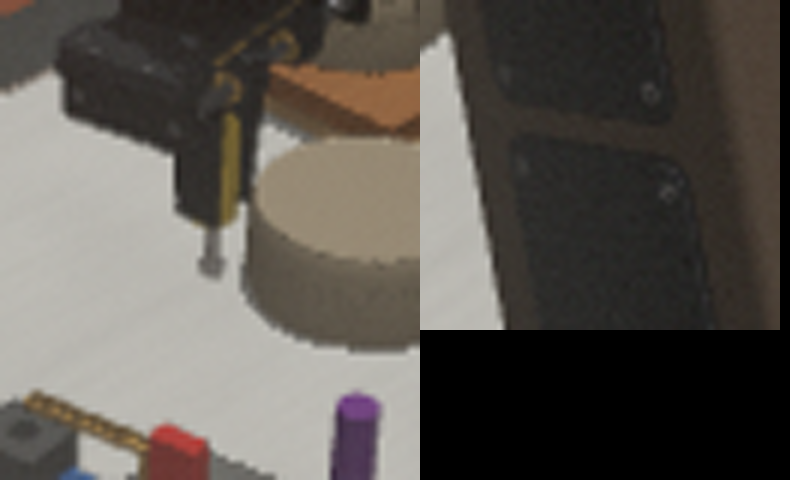

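The picture shows the head at (228,165) in the crop, with its underside close to the fingertips, so it has slid up. The shaft at (213,250) may be a little tilted. I compare these against projections.

Run:
```python
from h import *
s=r.state(); c=r.calibration('side'); R=np.array(c['R']);t=np.array(c['t'])
def pr(X):
    x=R@X+t; return np.array([c['fx']*x[0]/x[2]+c['cx'],c['fy']*x[1]/x[2]+c['cy']])
e=np.array(s['ee_pos'])
for dz in(.02,0,-.0145,-.022,-.032,-.04,-.05,-.06,-.066): 
    q=pr(e+[0,0,dz]); print(dz,((q-[261,137])*6).round(0))
z=np.load('s5.npz');p,d=z['p'],z['d'];C=cloud('side',d)
H,S,V=[cv2.cvtColor(p,cv2.COLOR_RGB2HSV)[...,i].astype(int) for i in range(3)]
m=(H>17)&(H<32)&(S>120);m[:150]=0;m[178:]=0;m[:,:285]=0;m[:,:]=m;m[:,304:]=0
for v in range(150,186):
    u=np.nonzero(m[v])[0]; k=[(x,C[v,x]-e) for x in range(290,304) if 0<d[v,x] and np.linalg.norm((C[v,x]-e)[:2])<.04]
    print(v,u.min() if len(u) else '',u.max() if len(u) else '','obj',k[0][0] if k else '',k[-1][0] if k else '',(C[v][u].mean(0)-e).round(3) if len(u) else (np.mean([b for a,b in k],0).round(3) if k else ''))
```

```text
0.02 [215. 144.]
0 [213. 179.]
-0.0145 [212. 205.]
-0.022 [211. 218.]
-0.032 [211. 235.]
-0.04 [210. 249.]
-0.05 [209. 266.]
-0.06 [208. 283.]
-0.066 [208. 293.]
150 297 297 obj   [-0.028  0.033  0.08 ]
151   obj 295 296 [-0.022  0.032  0.074]
152   obj 294 295 [-0.019  0.033  0.07 ]
153   obj   
154   obj 303 303 [-0.008 -0.016  0.04 ]
155   obj 297 303 [-0.007 -0.004  0.041]
156 299 299 obj 295 303 [ 0.    -0.009  0.033]
157 299 300 obj 294 303 [-0.005 -0.005  0.034]
158 299 300 obj 294 303 [-0.009 -0.     0.034]
159 298 300 obj 294 303 [-0.01   0.003  0.032]
160 298 300 obj 294 303 [-0.011  0.003  0.029]
161 298 300 obj 294 303 [-0.009  0.001  0.024]
162 298 300 obj 294 303 [-0.011  0.003  0.022]
163 298 300 obj 290 303 [-0.011  0.002  0.019]
164 298 300 obj 290 303 [-0.011  0.003  0.016]
165 298 300 obj 290 303 [-0.012  0.003  0.013]
166 298 300 obj 290 303 [-0.01   0.     0.007]
167 298 300 obj 290 302 [-0.01   0.     0.004]
168 298 300 obj 290 302 [-0.01   0.001  0.001]
169 298 299 obj 290 302 [-0.012  0.004 -0.   ]
170 298 299 obj 290 302 [-0.012  0.005 -0.003]
171 298 299 obj 290 300 [-0.011  0.003 -0.008]
172 298 299 obj 290 300 [-0.01   0.002 -0.012]
173 298 298 obj 292 300 [-0.01   0.004 -0.015]
174   obj 294 299 [-0.01   0.01  -0.016]
175   obj 295 297 [-0.004  0.005 -0.024]
176   obj 295 297 [-0.     0.001 -0.031]
177   obj 295 297 [-0.004  0.005 -0.031]
178   obj 295 297 [-0.004  0.004 -0.035]
179   obj 295 297 [-0.003  0.003 -0.039]
180   obj 294 297 [-0.003  0.005 -0.042]
181   obj 294 298 [-0.003  0.003 -0.046]
182   obj 294 297 [-0.004  0.006 -0.048]
183   obj 296 296 [-0.003  0.002 -0.054]
184   obj   
185   obj
```

The bulb now sits 55 mm below the TCP, not 66, so the pin slid up 11 mm and stayed upright. The lateral reaction pointed along clip +y, so I check the roller gap in the first top view.

Run:
```python
from h import *
a=np.array([.895,.446]); b=np.array([-.446,.895])
c=r.calibration('top');R=np.array(c['R']);t=np.array(c['t'])
def pr(X):
    x=R@X+t; return c['fx']*x[0]/x[2]+c['cx'],c['fy']*x[1]/x[2]+c['cy']
for f in('top1.npz','t2.npz'):
    p=np.load(f)['p'].astype(np.float32)
    Y=np.arange(-34,35,2); prof=[]
    for y in Y:
        row=[]
        for x in(-4,-2,0,2,4):
            q=np.array([.4847,-.293])+(a*x+b*y)*1e-3
            u,v=pr(np.array([*q,.048])); row.append(cv2.getRectSubPix(p,(1,1),(u,v))[0,0])
        prof.append(np.mean(row,0))
    prof=np.array(prof); print(f); print([(int(y),int(k[0]),int(k[0]-k[2])) for y,k in zip(Y,prof)])
```

```text
top1.npz
[(-34, 131, 4), (-32, 97, 2), (-30, 86, 2), (-28, 95, 3), (-26, 119, 6), (-24, 149, 8), (-22, 171, 10), (-20, 180, 10), (-18, 182, 15), (-16, 184, 30), (-14, 189, 60), (-12, 197, 101), (-10, 203, 127), (-8, 199, 130), (-6, 180, 116), (-4, 148, 87), (-2, 115, 54), (0, 103, 39), (2, 127, 60), (4, 165, 98), (6, 196, 127), (8, 204, 128), (10, 198, 108), (12, 185, 70), (14, 179, 34), (16, 181, 15), (18, 179, 10), (20, 168, 10), (22, 144, 8), (24, 112, 5), (26, 88, 3), (28, 77, 1), (30, 75, 0), (32, 76, 0), (34, 78, 0)]
t2.npz
[(-34, 135, 4), (-32, 102, 2), (-30, 91, 2), (-28, 100, 3), (-26, 125, 6), (-24, 155, 9), (-22, 177, 10), (-20, 186, 11), (-18, 187, 15), (-16, 189, 30), (-14, 194, 61), (-12, 202, 102), (-10, 208, 129), (-8, 204, 132), (-6, 185, 117), (-4, 153, 87), (-2, 119, 54), (0, 108, 40), (2, 132, 62), (4, 171, 100), (6, 201, 128), (8, 209, 130), (10, 204, 109), (12, 191, 70), (14, 185, 35), (16, 186, 15), (18, 183, 10), (20, 173, 9), (22, 150, 8), (24, 117, 6), (26, 93, 3), (28, 82, 2), (30, 80, 1), (32, 80, 0), (34, 82, 0)]
```

Gap centre is at −0.5 mm, so the axis estimate holds. I go back with a small offset against the arm's sag, and push slowly while watching the force.

Request:
drive_tool([
  {"tx": -0.02, "ty": -0.05, "tz": 0, "wx": 0, "wy": 0, "wz": 0, "jaw": 255},
  {"tx": -0.05, "ty": -0.1, "tz": 0, "wx": 0, "wy": 0, "wz": 0, "jaw": 255},
  {"tx": -0.08, "ty": -0.15, "tz": 0, "wx": 0, "wy": 0, "wz": 0, "jaw": 255},
  {"tx": -0.11, "ty": -0.2, "tz": -0.02, "wx": 0, "wy": 0, "wz": 0, "jaw": 255},
  {"tx": -0.121, "ty": -0.219, "tz": -0.06, "wx": 0, "wy": 0, "wz": 0, "jaw": 255},
  {"tx": -0.121, "ty": -0.219, "tz": -0.1, "wx": 0, "wy": 0, "wz": 0, "jaw": 255},
  {"tx": -0.121, "ty": -0.219, "tz": -0.12, "wx": 0, "wy": 0, "wz": 0, "jaw": 255},
  {"tx": -0.121, "ty": -0.219, "tz": -0.12, "wx": 0, "wy": 0, "wz": 0, "jaw": 255},
  {"tx": -0.121, "ty": -0.219, "tz": -0.12, "wx": 0, "wy": 0, "wz": 0, "jaw": 255},
])

```text
t: 10.95
ee_pos: [0.4835, -0.2933, 0.1237]
tool_rot: [[0.983, 0.184, 0.001], [0.184, -0.983, -0.001], [0.001, 0.001, -1.0]]
ft_force: [0.3, -0.4, -0.4]
width: 0.0236
grip_force: 30.0
```

Request:
drive_tool([
  {"tx": 0, "ty": 0, "tz": -0.006, "wx": 0, "wy": 0, "wz": 0, "jaw": 255},
  {"tx": 0, "ty": 0, "tz": -0.012, "wx": 0, "wy": 0, "wz": 0, "jaw": 255},
  {"tx": 0, "ty": 0, "tz": -0.018, "wx": 0, "wy": 0, "wz": 0, "jaw": 255},
  {"tx": 0, "ty": 0, "tz": -0.021, "wx": 0, "wy": 0, "wz": 0, "jaw": 255},
  {"tx": 0, "ty": 0, "tz": -0.022, "wx": 0, "wy": 0, "wz": 0, "jaw": 255},
  {"tx": 0, "ty": 0, "tz": -0.022, "wx": 0, "wy": 0, "wz": 0, "jaw": 255},
])

```text
t: 11.7
ee_pos: [0.4834, -0.2925, 0.1009]
tool_rot: [[0.983, 0.184, -0.0], [0.184, -0.983, -0.0], [-0.0, 0.0, -1.0]]
ft_force: [-0.1, 0.2, -0.7]
width: 0.0235
grip_force: 30.0
```

Request:
drive_tool([
  {"tx": 0, "ty": 0, "tz": -0.001, "wx": 0, "wy": 0, "wz": 0, "jaw": 255},
  {"tx": 0, "ty": 0, "tz": -0.002, "wx": 0, "wy": 0, "wz": 0, "jaw": 255},
  {"tx": 0, "ty": 0, "tz": -0.002, "wx": 0, "wy": 0, "wz": 0, "jaw": 255},
])

```text
t: 12.08
ee_pos: [0.4838, -0.2928, 0.0998]
tool_rot: [[0.983, 0.184, 0.001], [0.184, -0.983, -0.001], [0.001, 0.001, -1.0]]
ft_force: [-0.7, 1.7, 7.5]
width: 0.0236
grip_force: 30.0
```

Reaction is still along clip +y and contact came lower, so the centre lies further that way. I shift 2 mm along it.

Request:
drive_tool([
  {"tx": 0, "ty": 0, "tz": 0.002, "wx": 0, "wy": 0, "wz": 0, "jaw": 255},
  {"tx": -0.001, "ty": 0.002, "tz": 0.002, "wx": 0, "wy": 0, "wz": 0, "jaw": 255},
  {"tx": -0.001, "ty": 0.002, "tz": 0, "wx": 0, "wy": 0, "wz": 0, "jaw": 255},
  {"tx": -0.001, "ty": 0.002, "tz": 0, "wx": 0, "wy": 0, "wz": 0, "jaw": 255},
  {"tx": -0.001, "ty": 0.002, "tz": 0, "wx": 0, "wy": 0, "wz": 0, "jaw": 255},
])

```text
t: 12.7
ee_pos: [0.483, -0.2909, 0.0992]
tool_rot: [[0.983, 0.184, 0.002], [0.184, -0.983, -0.001], [0.001, 0.002, -1.0]]
ft_force: [3.4, -1.8, 4.8]
width: 0.0234
grip_force: 30.0
```

Request:
drive_tool([
  {"tx": 0.001, "ty": -0.0005, "tz": 0.001, "wx": 0, "wy": 0, "wz": 0, "jaw": 255},
  {"tx": 0.001, "ty": -0.0005, "tz": 0, "wx": 0, "wy": 0, "wz": 0, "jaw": 255},
  {"tx": 0.001, "ty": -0.0005, "tz": -0.001, "wx": 0, "wy": 0, "wz": 0, "jaw": 255},
  {"tx": 0.001, "ty": -0.0005, "tz": -0.001, "wx": 0, "wy": 0, "wz": 0, "jaw": 255},
])

```text
t: 13.2
ee_pos: [0.4836, -0.2911, 0.0984]
tool_rot: [[0.983, 0.184, 0.001], [0.184, -0.983, -0.001], [0.001, 0.001, -1.0]]
ft_force: [0.1, -0.7, 9.0]
width: 0.0236
grip_force: 30.0
```

Request:
drive_tool([
  {"tx": 0, "ty": -0.0003, "tz": -0.001, "wx": 0, "wy": 0, "wz": 0, "jaw": 255},
  {"tx": 0, "ty": -0.0003, "tz": -0.002, "wx": 0, "wy": 0, "wz": 0, "jaw": 255},
  {"tx": 0, "ty": -0.0003, "tz": -0.002, "wx": 0, "wy": 0, "wz": 0, "jaw": 255},
])

```text
t: 13.58
ee_pos: [0.4834, -0.2912, 0.096]
tool_rot: [[0.983, 0.184, -0.0], [0.184, -0.983, 0.0], [-0.0, -0.0, -1.0]]
ft_force: [0.9, -0.6, 4.4]
width: 0.0236
grip_force: 30.0
```

Request:
drive_tool([
  {"tx": 0.0003, "ty": 0, "tz": -0.002, "wx": 0, "wy": 0, "wz": 0, "jaw": 255},
  {"tx": 0.0003, "ty": 0, "tz": -0.004, "wx": 0, "wy": 0, "wz": 0, "jaw": 255},
  {"tx": 0.0003, "ty": 0, "tz": -0.006, "wx": 0, "wy": 0, "wz": 0, "jaw": 255},
  {"tx": 0.0003, "ty": 0, "tz": -0.006, "wx": 0, "wy": 0, "wz": 0, "jaw": 255},
])

```text
t: 14.08
ee_pos: [0.4834, -0.291, 0.0892]
tool_rot: [[0.983, 0.184, -0.001], [0.184, -0.983, 0.001], [-0.001, -0.001, -1.0]]
ft_force: [0.7, -0.3, -3.2]
width: 0.0236
grip_force: 30.0
```

The force turned negative, so the bulb is being drawn past the rollers. Now down until the head rests on the plates.

Request:
drive_tool([
  {"tx": 0.0003, "ty": 0, "tz": -0.002, "wx": 0, "wy": 0, "wz": 0, "jaw": 255},
  {"tx": 0.0003, "ty": 0, "tz": -0.004, "wx": 0, "wy": 0, "wz": 0, "jaw": 255},
  {"tx": 0.0003, "ty": 0, "tz": -0.006, "wx": 0, "wy": 0, "wz": 0, "jaw": 255},
  {"tx": 0.0003, "ty": 0, "tz": -0.008, "wx": 0, "wy": 0, "wz": 0, "jaw": 255},
  {"tx": 0.0003, "ty": 0, "tz": -0.009, "wx": 0, "wy": 0, "wz": 0, "jaw": 255},
  {"tx": 0.0003, "ty": 0, "tz": -0.009, "wx": 0, "wy": 0, "wz": 0, "jaw": 255},
])

```text
t: 14.82
ee_pos: [0.484, -0.2913, 0.0807]
tool_rot: [[0.983, 0.184, -0.0], [0.184, -0.983, 0.0], [-0.0, -0.0, -1.0]]
ft_force: [0.6, -0.1, -1.2]
width: 0.0239
grip_force: 30.0
```

Request:
drive_tool([
  {"tx": 0.0, "ty": 0, "tz": -0.001, "wx": 0, "wy": 0, "wz": 0, "jaw": 255},
  {"tx": 0.0, "ty": 0, "tz": -0.002, "wx": 0, "wy": 0, "wz": 0, "jaw": 255},
  {"tx": 0.0, "ty": 0, "tz": -0.002, "wx": 0, "wy": 0, "wz": 0, "jaw": 255},
  {"tx": 0.0, "ty": 0, "tz": -0.002, "wx": 0, "wy": 0, "wz": 0, "jaw": 255},
])

```text
t: 15.32
ee_pos: [0.4841, -0.2914, 0.0799]
tool_rot: [[0.983, 0.184, 0.001], [0.184, -0.983, -0.001], [0.001, 0.001, -1.0]]
ft_force: [-2.7, 1.3, 15.1]
width: 0.0235
grip_force: 30.0
```

Hard contact at 0.080, as expected with the head on the plates. Release and rise.

Request:
drive_tool([
  {"tx": 0.0, "ty": 0, "tz": 0.0015, "wx": 0, "wy": 0, "wz": 0, "jaw": 255},
  {"tx": 0.0, "ty": 0, "tz": 0.0015, "wx": 0, "wy": 0, "wz": 0, "jaw": 200},
  {"tx": 0.0, "ty": 0, "tz": 0.0015, "wx": 0, "wy": 0, "wz": 0, "jaw": 120},
  {"tx": 0.0, "ty": 0, "tz": 0.0015, "wx": 0, "wy": 0, "wz": 0, "jaw": 120},
  {"tx": 0.0, "ty": 0, "tz": 0.0015, "wx": 0, "wy": 0, "wz": 0, "jaw": 120},
  {"tx": 0.0, "ty": 0, "tz": 0.0015, "wx": 0, "wy": 0, "wz": 0, "jaw": 120},
  {"tx": 0.0, "ty": 0, "tz": 0.04, "wx": 0, "wy": 0, "wz": 0, "jaw": 120},
  {"tx": 0.0, "ty": 0, "tz": 0.1, "wx": 0, "wy": 0, "wz": 0, "jaw": 120},
  {"tx": 0.0, "ty": 0, "tz": 0.16, "wx": 0, "wy": 0, "wz": 0, "jaw": 120},
  {"tx": 0.0, "ty": 0, "tz": 0.19, "wx": 0, "wy": 0, "wz": 0, "jaw": 120},
])

```text
t: 16.58
ee_pos: [0.4844, -0.2916, 0.2722]
tool_rot: [[0.983, 0.184, 0.003], [0.184, -0.983, -0.003], [0.003, 0.003, -1.0]]
ft_force: [0.1, 0.1, -0.2]
width: 0.0508
grip_force: 0.0
```

Request:
drive_tool([
  {"tx": 0.009, "ty": 0.052, "tz": 0, "wx": 0, "wy": 0, "wz": 0, "jaw": 120},
  {"tx": 0.018, "ty": 0.104, "tz": 0, "wx": 0, "wy": 0, "wz": 0, "jaw": 120},
  {"tx": 0.027, "ty": 0.156, "tz": 0, "wx": 0, "wy": 0, "wz": 0, "jaw": 120},
  {"tx": 0.036, "ty": 0.208, "tz": 0, "wx": 0, "wy": 0, "wz": 0, "jaw": 120},
  {"tx": 0.045, "ty": 0.26, "tz": 0, "wx": 0, "wy": 0, "wz": 0, "jaw": 120},
  {"tx": 0.054, "ty": 0.311, "tz": 0, "wx": 0, "wy": 0, "wz": 0, "jaw": 120},
  {"tx": 0.054, "ty": 0.311, "tz": -0.03, "wx": 0, "wy": 0, "wz": 0, "jaw": 120},
  {"tx": 0.054, "ty": 0.311, "tz": -0.05, "wx": 0, "wy": 0, "wz": 0, "jaw": 120},
  {"tx": 0.054, "ty": 0.311, "tz": -0.05, "wx": 0, "wy": 0, "wz": 0, "jaw": 120},
])

```text
t: 17.7
ee_pos: [0.5374, 0.0198, 0.2178]
tool_rot: [[0.983, 0.184, -0.003], [0.184, -0.983, 0.0], [-0.003, -0.001, -1.0]]
ft_force: [0.1, -1.4, -0.1]
width: 0.0504
grip_force: 0.0
```

Run:
```python
from h import *
print(r.state()['ee_pos'])
p,d=snap('side'); q,e=snap('top'); np.savez('f6.npz',p=p,d=d,q=q,e=e)
a=cv2.resize(p[160:260,190:335],None,fx=4,fy=4,interpolation=2); b=cv2.resize(p[185:235,345:385],None,fx=5,fy=5,interpolation=2)
b2=cv2.resize(q[230:275,340:385],None,fx=4,fy=4,interpolation=2)
im=np.zeros((440,790,3),np.uint8); im[:400,:580]=a; im[:250,580:780]=b; im[255:435,580:760]=b2
cv2.imwrite('pics/h6.png',im[...,::-1])
```

```text
[0.53744538 0.01983993 0.21782736]
```

View pics/h6.png

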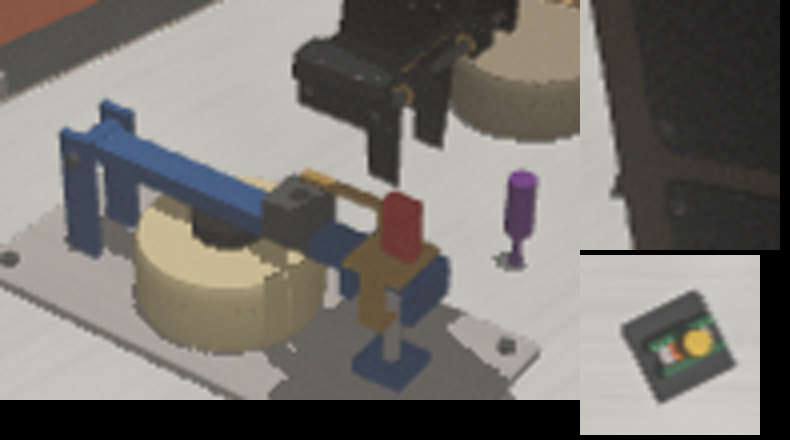

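The crop shows the handle at (402,228) with the open fingers above it, at (385,150) and (430,115), and the bar ending short of the handle. The pin head stands on the clip. I check its position and height.

Run:
```python
from h import *
z=np.load('f6.npz');q,e=z['q'],z['e'];c=r.calibration('top');R=np.array(c['R']);o=-R.T@np.array(c['t'])
H,S,V=[cv2.cvtColor(q,cv2.COLOR_RGB2HSV)[...,i].astype(int) for i in range(3)]
m=(H>18)&(H<32)&(S>130)&(V>100); k=np.zeros_like(m);k[235:270,345:385]=1;m&=k
v,u=np.nonzero(m);w=R.T@np.array([(u.mean()-c['cx'])/c['fx'],(v.mean()-c['cy'])/c['fy'],1]);print(m.sum(),o+w*(.114-o[2])/w[2]); C=cloud('top',e); print(np.median(C[m],0))
```

```text
34 [ 0.48544297 -0.29189978  0.114     ]
[ 0.48490914 -0.29248302  0.11402148]
```

Request:
drive_tool([
  {"tx": 0, "ty": 0, "tz": -0.04, "wx": 0, "wy": 0, "wz": 0, "jaw": 120},
  {"tx": 0, "ty": 0, "tz": -0.069, "wx": 0, "wy": 0, "wz": 0, "jaw": 120},
  {"tx": 0, "ty": 0, "tz": -0.069, "wx": 0, "wy": 0, "wz": 0, "jaw": 120},
  {"tx": 0, "ty": 0, "tz": -0.069, "wx": 0, "wy": 0, "wz": 0, "jaw": 255},
  {"tx": 0, "ty": 0, "tz": -0.069, "wx": 0, "wy": 0, "wz": 0, "jaw": 255},
  {"tx": 0, "ty": 0, "tz": -0.069, "wx": 0, "wy": 0, "wz": 0, "jaw": 255},
  {"tx": 0, "ty": 0, "tz": -0.069, "wx": 0, "wy": 0, "wz": 0, "jaw": 255},
  {"tx": 0, "ty": 0, "tz": -0.069, "wx": 0, "wy": 0, "wz": 0, "jaw": 255},
  {"tx": 0, "ty": 0, "tz": -0.069, "wx": 0, "wy": 0, "wz": 0, "jaw": 255},
])

```text
t: 18.92
ee_pos: [0.5379, 0.0206, 0.1503]
tool_rot: [[0.983, 0.184, 0.0], [0.184, -0.983, 0.001], [0.0, -0.001, -1.0]]
ft_force: [-1.1, 7.3, 3.8]
width: 0.0138
grip_force: 30.0
```

Pin seated: head top at 0.114, at the clip axis. Handle gripped; pull it 14 mm along the stand's +y.

Request:
drive_tool([
  {"tx": -0.001, "ty": 0.004, "tz": 0, "wx": 0, "wy": 0, "wz": 0, "jaw": 255},
  {"tx": -0.0015, "ty": 0.008, "tz": 0, "wx": 0, "wy": 0, "wz": 0, "jaw": 255},
  {"tx": -0.002, "ty": 0.012, "tz": 0, "wx": 0, "wy": 0, "wz": 0, "jaw": 255},
  {"tx": -0.003, "ty": 0.016, "tz": 0, "wx": 0, "wy": 0, "wz": 0, "jaw": 255},
  {"tx": -0.003, "ty": 0.016, "tz": 0, "wx": 0, "wy": 0, "wz": 0, "jaw": 255},
  {"tx": -0.003, "ty": 0.016, "tz": 0, "wx": 0, "wy": 0, "wz": 0, "jaw": 255},
])

```text
t: 19.68
ee_pos: [0.5353, 0.0346, 0.1503]
tool_rot: [[0.983, 0.185, 0.001], [0.185, -0.983, -0.002], [0.001, 0.002, -1.0]]
ft_force: [-0.5, -9.3, 4.6]
width: 0.0137
grip_force: 30.0
```

Request:
drive_tool([
  {"tx": 0.0023, "ty": 0.0004, "tz": 0.013, "wx": -0.47, "wy": 2.53, "wz": 0, "jaw": 255},
  {"tx": 0.0051, "ty": 0.0009, "tz": 0.0254, "wx": -0.94, "wy": 5.06, "wz": 0, "jaw": 255},
  {"tx": 0.0085, "ty": 0.0016, "tz": 0.038, "wx": -1.41, "wy": 7.6, "wz": 0, "jaw": 255},
  {"tx": 0.0124, "ty": 0.0023, "tz": 0.0503, "wx": -1.87, "wy": 10.1, "wz": 0, "jaw": 255},
  {"tx": 0.0124, "ty": 0.0023, "tz": 0.0503, "wx": -1.87, "wy": 10.1, "wz": 0, "jaw": 255},
])

```text
t: 20.3
ee_pos: [0.5477, 0.0366, 0.2002]
tool_rot: [[0.967, 0.185, -0.176], [0.182, -0.983, -0.035], [-0.18, 0.002, -0.984]]
ft_force: [-0.2, -9.2, -3.7]
width: 0.0138
grip_force: 30.0
```

Lifting freely, with 3.7 N down and 9 N of spring force. Second half, relative to here.

Request:
drive_tool([
  {"tx": 0.0045, "ty": 0.0008, "tz": 0.0121, "wx": -0.47, "wy": 2.53, "wz": 0, "jaw": 255},
  {"tx": 0.0095, "ty": 0.0018, "tz": 0.024, "wx": -0.94, "wy": 5.06, "wz": 0, "jaw": 255},
  {"tx": 0.015, "ty": 0.0028, "tz": 0.0357, "wx": -1.41, "wy": 7.6, "wz": 0, "jaw": 255},
  {"tx": 0.021, "ty": 0.0039, "tz": 0.0475, "wx": -1.9, "wy": 10.2, "wz": 0, "jaw": 255},
  {"tx": 0.021, "ty": 0.0039, "tz": 0.0475, "wx": -1.9, "wy": 10.2, "wz": 0, "jaw": 255},
  {"tx": 0.021, "ty": 0.0039, "tz": 0.0475, "wx": -1.9, "wy": 10.2, "wz": 0, "jaw": 255},
  {"tx": 0.021, "ty": 0.0039, "tz": 0.0475, "wx": -1.9, "wy": 10.2, "wz": 0, "jaw": 255},
])

```text
t: 21.18
ee_pos: [0.5686, 0.0403, 0.2471]
tool_rot: [[0.92, 0.184, -0.347], [0.172, -0.983, -0.067], [-0.353, 0.002, -0.935]]
ft_force: [1.0, -9.0, -4.6]
width: 0.0137
grip_force: 30.0
```

Run:
```python
from h import *
p,d=snap('side'); q,e=snap('top')
a=cv2.resize(p[130:270,170:340],None,fx=3,fy=3); b=cv2.resize(q[140:275,230:390],None,fx=1.7,fy=1.7)
im=np.zeros((420,790,3),np.uint8); im[:,:510]=a; im[:b.shape[0],510:510+b.shape[1]]=b
cv2.imwrite('pics/e.png',im[...,::-1])
```

```text
(no output)
```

View pics/e.png

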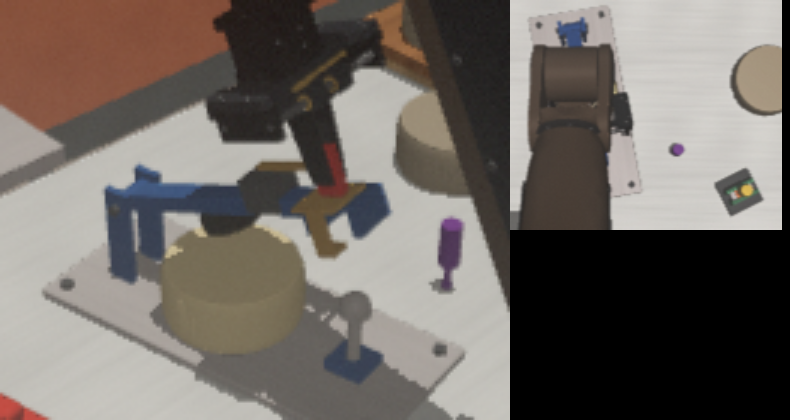

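The arm is raised clear of the ball (355,305), the handle is still gripped (330,170), the cheese is in place, and the pin stands in the clip (748,188).

```bash
python3 -c "
from bench import r; print(r.hand_in())"
```

```text
the job is handed in; nothing more can be done
None
```

The job is handed in: the yellow pin is home in the green clip and released (head top at 114 mm), and the blue arm is held raised about 10 cm by the gripped red handle with the latch open, though on the first try at the clip the wrist read 40.5 N while the gripped pin pushed on it.

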